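# Pop the wide roller into the brayer's spring fork

## Robot

A 6-joint arm with a two-finger parallel gripper is mounted at the origin on a cart in front of the work surface, level with it; the furniture and walls round the work are solid. World frame = base frame: x ahead of the robot, y to its left, z up, the work surface at z = 0. Lengths are in m, angles in rad, forces in N, time in s.
With the tool pointing down it reaches from about 0.25 to 0.8 m from the base axis. Payload 3.9 kg.
Tool frame: the origin (TCP) lies at the very end of the fingers, on their centre line; the grasp point (between the pads) lies 19 mm behind it; y points along the fingers, x is the direction in which the jaws open and shut, and the axes are right-handed (so a half turn about y gives the same grasp; the last joint's range is limited). The gripper opens to 85 mm and grips with 20 to 120 N. Pads are 22 mm wide; open, the fingers measure 114 mm over their backs; the gripper's body (76 mm by 85 mm) begins 54 mm behind the grasp point. The pads swing forward as they close: fully open they stand 13 mm farther back than shut.
Start: joints at [-1.279, 0.26, -0.138, 1.173, 0, 1.571], TCP at [0.151, -0.503, 0.231] pointing down, gripper open.
Joint ranges: [-2.78, 2.78], [-0.83, 1.72], [-1.28, 1.37], [-1.9, 2.12], [-1.57, 1.48], [-3.14, 3.14]. Speed limits (rad/s): [2.57, 2.57, 3.14, 3.14, 3.14, 3.14].

## Interface

Orientations are given as a unit quaternion [x, y, z, w].
In Python, from workcell import manip, cams gives the robot as it stands. The module is installed in compiled form; this text tells all that it offers.
- The arm moves only by the tool arm_command, never from a script. Its argument "rows" is one flat list of numbers, 7 for each row, row after row: the turn, a rotation vector about the world's x, y, z in rad, then the shift along the world's x, y, z in m, then the finger opening in m, from 0 to 0.0854. In form: [rx, ry, rz, dx, dy, dz, hand, rx, ry, rz, dx, dy, dz, hand, ...]. A call has 1 to 12 rows; each row shifts and turns the pose as measured when the row begins; what a row does not reach is not made up. A row lasts 1/10 s, in which the tool goes at most 50 mm and 8.59 degrees, less where a joint would pass 70% of its speed; a pose out of reach is approached as far as the arm can. A call is refused whole if a number of a shift passes 0.05 or a number of a turn 0.15, either way. A call with a gripper value outside its range is refused whole. The fingers move at their own pace and stop on an object; "squeeze" is the grip in N (left out, the last holds). Time passes only in rows, so rows that do not move let the fingers close. It gives the time, the measured TCP pose, the force and the opening at its end, in the units of the state.
- manip.get_state(): the state, without advancing time (a new reading comes with each control period).
- cams.snapshot(name): name is "scene" or "top" or "wrist"; returns a dict with "color" (420x560x3 uint8, red, green, blue), "depth" (420x560 float32, m along the optical axis (not along the pixel's ray), 0 where there is no reading), "K" (3x3 intrinsics, pixels), "R" (3x3) and "t" (3): a world point X has camera coordinates R X + t; the wrist camera has in their place "tool_from_camera" (4x4, takes a point from camera to tool coordinates, whose origin is the TCP and whose axes are the tool frame's). Camera axes: x right, y down, z forward; pixel columns grow to the right and rows downward; lengths in m; the calibration is good to about 2 mm. A picture is of the moment at which its call begins: read the wrist's pose just before it.
- manip.hand_in(): hands the job in, once; it reports no verdict.
Trained networks look in a picture, given as the dict that the camera call returned (one of the last four; its "shot" number tells which), for a name from the list of things; names that differ only in an ending like _2 or _b are one class to them, and where a whole thing is asked for, a point or a joint stands for the part that bears it (a point fixed in the world has none). Each returns a list of dicts, best first, with "confidence" (0 to 1); they miss things now and then, are a little off and sometimes report something else, mostly with a low value. They report only what shows in the picture. A call takes as long as a camera call.
- cams.silhouettes(picture, thing): "mask" (420x560 bool, what is visible of it) and "extent" ([left, top, right, bottom] in pixels, round what is visible of it).
The state is a dict: "clock": time; "qpos": joint angles; "dq": joint speeds; "tau": joint torques, N m; "position": TCP position; "ee_rot": TCP orientation; "force": force on the tool from outside, world axes, zero at the start; "torque": the same for the moment, N m; "finger_gap": opening from 0.0 (shut) to 1.0 (fully open).
Only numpy, scipy, OpenCV 4.12 (cv2) and the standard library are available. Lean on these libraries where they do the work, as an engineer would, in place of code of your own. Each camera call takes 0.05 s, during which the arm holds its last target.

## Task

The brayer (hand ink roller) lies on the table without a roller. Fit the longer of the two loose rollers, the only one that spans its fork: push the coned ends of the spindle in between the two springy arms until both ends have snapped fully home. The loose frame slides away when pushed, so let the wooden batten screwed to the table take the thrust at the end of its handle, and press steadily rather than ramming it. Leave the brayer lying on its feet on the table with the roller in it, and leave the short roller, the jars and the can as they are.

Things in the scene. Friction and masses are not known exactly. Their poses are not given: they have to be found in the camera images.
- batten: Wooden stop batten screwed to the table, 24 x 140 mm, 32 mm high. Origin: on the table, at its upright front face (towards the robot and brayer); the face runs from y = -90 to +50 mm. x points into the wood, y along the face.
- brayer: Brayer frame, 203 mm long, 104 mm wide, 47 mm high: dark wood bulb handle, black bridge with two feet, two steel spring arms forming a fork. Loose, about 0.35 kg; slides when pushed. Origin: on the table under the axle seat. x points from the fork's open mouth to the handle, y across the fork. Lies on its feet and bulb, handle's end 10 to 35 mm short of the batten.
- brayer_seat (a point): Where the middle of the roller must end: midway between the pockets of the two arms, 23.5 mm above the brayer's underside; frame as the brayer. The mouth (tips of the arms) is at x = -23 mm, the spindle must spread the arms most at x = -5 mm, and a stop tab ends its travel at about x = 0.5 mm. Room for a finger between roller and bridge up to x = 59 mm. Mouth of each arm 18 mm high, pocket 12 mm.
- brayer_butt (a point): Domed end of the brayer's handle, on its axis, 180 mm along x from the seat. This end bears on the batten.
- roller_long_center (a point): Middle of the long roller, to be fitted. Black rubber barrel 38 mm across and 70 mm long on a steel spindle 11 mm thick whose ends are cones tapering to 4 mm; 94 mm over the tips. x is its axis (either way round will do). Lies on its side with its centre 19 mm above the table and rolls when nudged. About 0.15 kg.
- roller_short_center (a point): Middle of the short roller, not wanted: same thickness, barrel 44 mm long, 68 mm over the tips. Lies on its side and rolls when nudged; leave it. The two rollers may lie in either place, to the right of the brayer.
- clip_left (a joint): How far the brayer's arm on its +y side is spread outward, rad about its root at the bridge, 60 mm behind the seat. 0 = closed. The long roller must spread it by about 0.07 to pass; it then springs back to 0. Pushing the roller in along the brayer's x takes about 10 to 18 N at the peak, both arms together; then the force drops sharply as it snaps, and rises again at the stop tabs.
- clip_right (a joint): The same for the arm on the brayer's -y side.
- flat_can: Grey flat tin can, 29 x 47 mm, 63 mm high; bystander beyond the rollers. Origin: middle of its underside.
- jar_gold_lid: Lidded glass jar, 56 mm across, 66 mm high; bystander near the table's front edge. Origin: middle of its underside.
- jar_front_right: Open glass jar, 58 mm across, 62 mm high; bystander in front of the mortar. Origin: middle of its underside.

How it is judged:
By the outcome, as a careful person would: the job done as asked, in the order asked, and still so for the second after the job is handed in, with the robot touching nothing.
It also fails if it takes over 64 s, if anything falls off the work surface, if the arm or the gripper's body presses on something with over 40 N, if the wrist force passes 120 N, or if a joint passes its speed limit or range.

## Working session

There is one attempt and no reset: what is moved stays moved. The work goes in short steps, Python scripts to look and compute and a tool call to move; the robot and the scene stay as the last step left them, time stands still between calls to the robot, and variables do not carry over. Pictures are saved under pics/ and viewed, and the job is handed in when it is done.

Besides the shell and the picture viewer there is one more tool, called after "Call:" in YAML: its name, and indented under it one key for each argument. arm_command: Moves the arm, as the interface text tells. Its arguments: {"type":"object","properties":{"rows":{"type":"array","items":{"type":"number"}},"squeeze":{"type":"number"}},"required":["rows"]}

```bash
mkdir -p pics
cat > h.py <<'E'
import numpy as np,cv2
from workcell import manip,cams
from scipy.spatial.transform import Rotation as Ro
def save(s,n): cv2.imwrite('pics/'+n+'.png',cv2.cvtColor(s['color'],cv2.COLOR_RGB2BGR))
def world(s,st=None):
    d=s['depth'];K=s['K'];v,u=np.indices(d.shape)
    P=np.stack([(u-K[0,2])/K[0,0]*d,(v-K[1,2])/K[1,1]*d,d],-1)
    if 'R' in s: W=(P-s['t'])@s['R']
    else:
        T=s['tool_from_camera'];P=P@T[:3,:3].T+T[:3,3]
        W=P@Ro.from_quat(st['ee_rot']).as_matrix().T+st['position']
    W[d<=0]=np.nan
    return W
E
python3 - <<'E'
from h import *
st=manip.get_state();print(st)
for n in ['scene','top']:
    s=cams.snapshot(n);save(s,n+'0');np.savez(n+'0',**s)
    W=world(s)
    for t in ['brayer','roller_long_center','roller_short_center','batten','flat_can','jar_gold_lid','jar_front_right']:
        for r in cams.silhouettes(s,t)[:3]:
            p=W[r['mask']];print(n,t,round(r['confidence'],2),r['extent'],np.nanmedian(p,0).round(3),np.nanpercentile(p,2,0).round(3),np.nanpercentile(p,98,0).round(3))
E
```

```text
{'clock': 0.0, 'qpos': array([-1.27900088e+00,  2.60688772e-01, -1.39349264e-01,  1.17265258e+00,
       -1.42229301e-05,  1.57080511e+00]), 'dq': array([ 0.00204932,  0.00150882,  0.00026666, -0.00097244,  0.00045187,
       -0.00020648]), 'tau': array([ 1.17277941e-03, -4.05678821e+01,  2.53922296e+01,  1.88823184e-02,
       -2.42302877e-05, -6.33698747e-06]), 'position': array([ 0.15083695, -0.50218771,  0.23046986]), 'ee_rot': array([-0.56698047,  0.42254025, -0.42145947,  0.56777178]), 'force': array([ 0.59782767, -1.09834751, -0.17074754]), 'torque': array([-0.01226992,  0.00757252,  0.00440433]), 'finger_gap': 1.0025260220662848}
scene brayer 0.73 [312.3, 272.1, 344.2, 316.9] [0.374 0.017 0.06 ] [ 0.351 -0.017  0.007] [0.401 0.031 0.067]
scene brayer 0.65 [239.0, 185.1, 333.5, 242.4] [ 0.565 -0.142  0.03 ] [ 0.481 -0.2   -0.001] [ 0.666 -0.098  0.046]
scene roller_long_center 0.81 [334.6, 169.8, 370.6, 196.8] [ 0.477 -0.298  0.029] [ 0.444 -0.319 -0.001] [ 0.518 -0.286  0.038]
scene roller_short_center 0.88 [288.3, 160.9, 313.0, 173.0] [ 0.611 -0.287  0.029] [ 0.591 -0.309  0
[... 1562 characters left out ...]
top flat_can 0.34 [350.4, 160.3, 368.2, 180.3] [ 0.617 -0.294  0.034] [ 0.594 -0.315  0.   ] [ 0.644 -0.276  0.04 ]
top jar_gold_lid 0.97 [227.0, 262.4, 252.6, 288.6] [0.38  0.    0.064] [ 0.355 -0.024  0.003] [0.405 0.028 0.068]
top jar_gold_lid 0.32 [183.6, 259.5, 209.7, 284.5] [0.385 0.105 0.017] [0.361 0.073 0.012] [0.41  0.128 0.063]
top jar_front_right 0.63 [184.3, 260.9, 208.2, 285.2] [0.385 0.104 0.017] [0.361 0.073 0.01 ] [0.41  0.128 0.063]
top jar_front_right 0.58 [280.8, 146.2, 323.2, 230.5] [ 0.583 -0.15   0.033] [ 0.486 -0.198 -0.002] [ 0.674 -0.101  0.048]
top jar_front_right 0.34 [344.8, 122.1, 361.5, 150.5] [ 0.695 -0.283  0.055] [ 0.68  -0.302  0.007] [ 0.724 -0.267  0.065]
```

Run:
```python
import cv2,numpy as np
a=cv2.imread('pics/scene0.png')[120:340,180:400];b=cv2.imread('pics/top0.png')[100:300,170:390]
cv2.imwrite('pics/a.png',cv2.resize(a,None,fx=2.7,fy=2.7,interpolation=2))
cv2.imwrite('pics/b.png',cv2.resize(b,None,fx=3,fy=3,interpolation=2))
```

```text
(no output)
```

View pics/a.png

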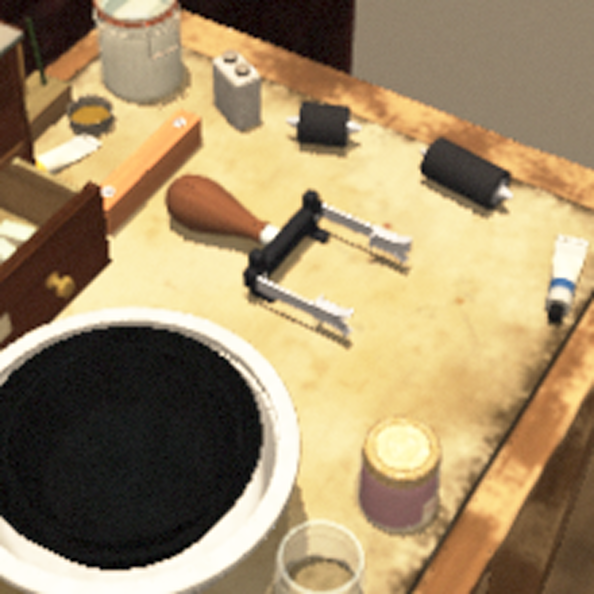

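View pics/b.png

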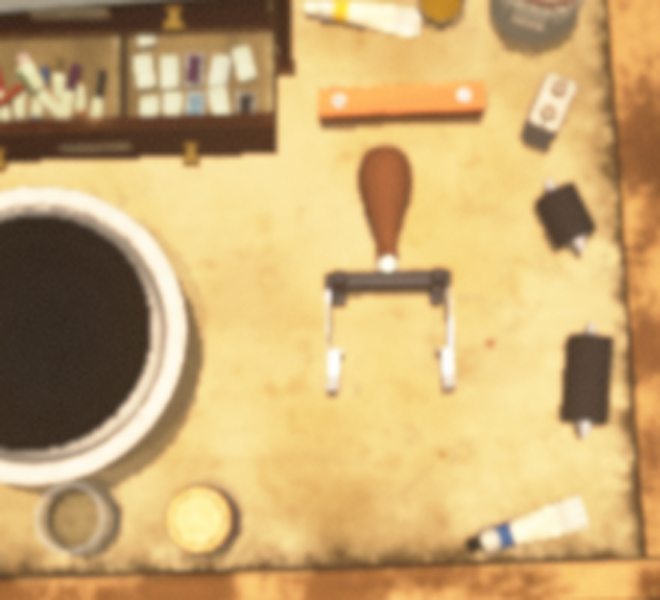

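View pics/scene0.png

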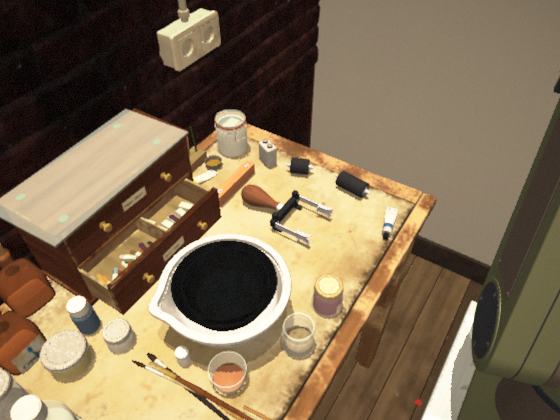

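Run:
```python
from h import *
st=manip.get_state();print(Ro.from_quat(st['ee_rot']).as_matrix().round(3))
s=dict(np.load('top0.npz'));W=world(s)
z=W[...,2]
def region(x0,x1,y0,y1,z0,z1):
    return W[(W[...,0]>x0)&(W[...,0]<x1)&(W[...,1]>y0)&(W[...,1]<y1)&(z>z0)&(z<z1)]
print('table z',np.nanmedian(region(.4,.6,-.25,-.22,-.05,.05)[:,2]))
p=region(.42,.55,-.36,-.26,.025,.06);
c=p.mean(0);print(len(p),c,p.min(0),p.max(0)); e=np.linalg.svd((p-c)[:,:2])[2];print(e)
p=region(.46,.70,-.23,-.08,.012,.06);c=p.mean(0);print(len(p),c,p.min(0),p.max(0))
h=p[p[:,0]>.61];h=h
for x in np.arange(.47,.69,.01):
    q=p[(p[:,0]>=x)&(p[:,0]<x+.01)]
    if len(q): print(round(x,3),q[:,1].min().round(4),q[:,1].max().round(4),q[:,1].mean().round(4),q[:,2].max().round(3))
```

```text
[[ 0.288 -0.     0.958]
 [-0.958 -0.     0.288]
 [ 0.    -1.    -0.   ]]
table z -0.00027755694002325095
434 [ 0.48292142 -0.30639     0.03396832] [ 0.4421296  -0.32858545  0.02515871] [ 0.52165301 -0.28667232  0.04066182]
[[-0.99231143  0.12376599]
 [-0.12376599 -0.99231143]]
986 [ 0.59301041 -0.15033103  0.03477831] [ 0.47917497 -0.20123567  0.01326698] [ 0.67823537 -0.0976903   0.05047808]
0.47 -0.1993 -0.0978 -0.1486 0.023
0.48 -0.2012 -0.098 -0.154 0.04
0.49 -0.1992 -0.1007 -0.1542 0.035
0.5 -0.1974 -0.101 -0.1541 0.035
0.51 -0.1981 -0.0989 -0.1382 0.035
0.52 -0.1987 -0.0991 -0.1446 0.033
0.53 -0.199 -0.0994 -0.1601 0.033
0.54 -0.1993 -0.0998 -0.1678 0.034
0.55 -0.2 -0.1 -0.1658 0.031
0.56 -0.2002 -0.0977 -0.1496 0.049
0.57 -0.2004 -0.0982 -0.1497 0.05
0.58 -0.1572 -0.1423 -0.1495 0.036
0.59 -0.1576 -0.1406 -0.1497 0.036
0.6 -0.1604 -0.1385 -0.1497 0.036
0.61 -0.1632 -0.1363 -0.1499 0.039
0.62 -0.1661 -0.134 -0.1495 0.045
0.63 -0.1689 -0.1296 -0.1494 0.048
0.64 -0.1717 -0.1274 -0.1496 0.049
0.65 -0.1722 -0.1275 -0.1491 0.05
0.66 -0.1723 -0.1278 -0.15 0.049
0.67 -0.1647 -0.1331 -0.1492 0.044
```

Call:
arm_command:
  rows: [0,0,-0.02,0.03,0.018,0,0.085,0,0,-0.02,0.038,0.022,0,0.085,0,0,-0.02,0.038,0.022,0,0.085,0,0,-0.02,0.038,0.022,0,0.085,0,0,-0.02,0.038,0.022,0,0.085,0,0,-0.02,0.038,0.022,0,0.085,0,0,-0.02,0.038,0.022,0,0.085,0,0,-0.02,0.038,0.022,0,0.085,0,0,-0.01,0.03,0.02,0,0.085,0,0,0,0,0,0,0.085]

```text
clock: 1.8
position: [0.4886, -0.304, 0.2319]
ee_rot: [0.527, -0.47, 0.474, -0.526]
force: [-0.4, -0.3, 0.1]
finger_gap: 0.997
```

Run:
```python
from h import *
st=manip.get_state();print(st['clock'],st['position'],st['dq'].round(3),Ro.from_quat(st['ee_rot']).as_matrix().round(3)[:,0],st['force'])
s=cams.snapshot('wrist');save(s,'w1');W=world(s,st)
for t in ['roller_long_center','brayer']:
  for r in cams.silhouettes(s,t)[:2]:
    p=W[r['mask']];p=p[p[:,2]>.012];print(t,r['confidence'],r['extent'],np.nanpercentile(p,1,0).round(4),np.nanpercentile(p,99,0).round(4),np.nanmean(p,0))
    b=p[p[:,2]>.028];c=np.nanmean(b,0);print(c,np.linalg.svd((b-c)[:,:2],full_matrices=False)[2][0],np.nanmax(p[:,2]))
```

```text
1.8 [ 0.48855192 -0.30399922  0.23188818] [-0.021 -0.008 -0.015  0.018 -0.049 -0.008] [ 0.108 -0.994  0.005] [-0.40340188 -0.34623065  0.11637729]
roller_long_center 0.59 [255.1, 145.8, 303.4, 234.2] [ 0.4421 -0.3279  0.0203] [ 0.5248 -0.2877  0.0395] [ 0.48583982 -0.30742817  0.03368307]
[ 0.48427987 -0.3075459   0.03544593] [-0.99173388  0.12831175] 0.040100333309363495
brayer 0.66 [70.2, 0.0, 179.7, 186.2] [ 0.481  -0.2003  0.0171] [ 0.6437 -0.0994  0.0481] [ 0.57421741 -0.15013129  0.03329061]
[ 0.579618   -0.15124783  0.03560356] [-0.99708664  0.07627729] 0.04997225396983265
```

View pics/w1.png

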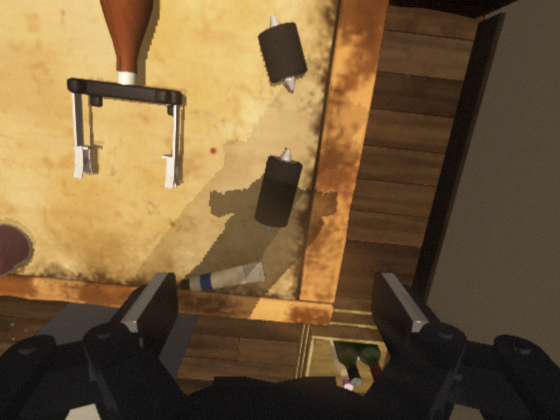

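Run:
```python
from h import *
st=manip.get_state()
s=cams.snapshot('wrist');W=world(s,st);np.savez('w1',W=W)
z=W[...,2];m=(W[...,0]>.42)&(W[...,0]<.55)&(W[...,1]<-.27)&(W[...,1]>-.345)&(z>.012)&(z<.06)
p=W[m];a=np.array([.9920,-.126]);n=np.array([.126,.992])
u=p[:,:2]@a;v=p[:,:2]@n
for f in np.arange(u.min(),u.max(),.006):
    k=(u>=f)&(u<f+.006)
    if k.sum()>2: print(f.round(4),k.sum(),v[k].min().round(4),v[k].max().round(4),((v[k].min()+v[k].max())/2).round(4),p[k,2].max().round(4), v[k][p[k,2]>p[k,2].max()-.003].mean().round(4))
for y in np.arange(-.42,-.32,.01):
    k=(W[...,0]>.44)&(W[...,0]<.53)&(abs(W[...,1]-y)<.005); print(y.round(3),np.nanmedian(z[k]).round(4))
```

```text
0.4712 26 -0.2476 -0.2406 -0.2441 0.0238 -0.2443
0.4772 25 -0.263 -0.2282 -0.2456 0.0378 -0.2454
0.4832 175 -0.2632 -0.2258 -0.2445 0.0394 -0.2443
0.4892 181 -0.2632 -0.2259 -0.2445 0.0395 -0.2448
0.4952 190 -0.2633 -0.2258 -0.2446 0.0396 -0.2444
0.5012 193 -0.2634 -0.2259 -0.2447 0.0397 -0.2442
0.5072 197 -0.2634 -0.2258 -0.2446 0.0398 -0.2449
0.5132 195 -0.2634 -0.2257 -0.2446 0.0396 -0.2443
0.5192 200 -0.2633 -0.2258 -0.2446 0.0396 -0.2443
0.5252 199 -0.2633 -0.2257 -0.2445 0.0399 -0.2449
0.5312 202 -0.2632 -0.2258 -0.2445 0.04 -0.2446
0.5372 213 -0.2631 -0.2257 -0.2444 0.0399 -0.2442
0.5432 207 -0.2632 -0.2257 -0.2445 0.0408 -0.2444
0.5492 215 -0.2628 -0.226 -0.2444 0.0398 -0.2451
0.5552 50 -0.2497 -0.2398 -0.2448 0.026 -0.2449
0.5612 18 -0.2472 -0.2417 -0.2444 0.0235 -0.2447
-0.42 nan
-0.41 nan
-0.4 -0.0029
-0.39 -0.002
-0.38 -0.0016
-0.37 0.3015
-0.36 0.2987
-0.35 0.2749
-0.34 0.309
-0.33 0.3158
  return np.nanmean(a, axis, out=out, keepdims=keepdims)
```

Call:
arm_command:
  rows: [0,0,0.018,-0.0045,-0.004,-0.03,0.06,0,0,0,0,0,-0.045,0.06,0,0,0,0,0,-0.045,0.06,0,0,0,0,0,-0.04,0.06,0,0,0,0,0,-0.03,0.06,0,0,0,0,0,-0.01,0.06,0,0,0,0,0,0,0.06,0,0,0,0,0,0,0.06]

```text
clock: 2.8
position: [0.4707, -0.3201, 0.0317]
ee_rot: [0.527, -0.469, 0.478, -0.523]
force: [-0.4, -0.4, 0.3]
finger_gap: 0.7
```

Run:
```python
from h import *
st=manip.get_state();print(st['clock'],st['position'],Ro.from_quat(st['ee_rot']).as_matrix().round(3)[:,:2].T,st['finger_gap'])
s=cams.snapshot('wrist');save(s,'w2')
```

```text
2.8 [ 0.47069883 -0.32014131  0.03165588] [[ 0.103 -0.995  0.013]
 [ 0.006 -0.012 -1.   ]] 0.7000070202497805
```

View pics/w2.png

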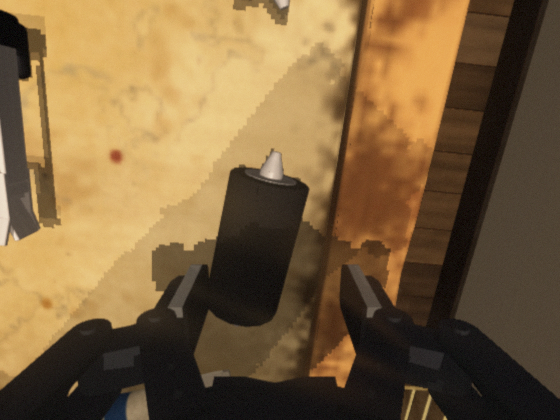

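Call:
arm_command:
  rows: [0.012,0.006,0.023,0.0133,0.012,0,0.06,0,0,0,0,0,0,0.06,0,0,0,0,0,0,0.06]

```text
clock: 3.15
position: [0.4888, -0.3098, 0.0368]
ee_rot: [-0.53, 0.464, -0.47, 0.532]
force: [-0.8, -0.7, 0.6]
finger_gap: 0.697
```

Run:
```python
from h import *
st=manip.get_state();print(st['clock'],st['position'],Ro.from_quat(st['ee_rot']).as_matrix().round(3)[:,:2].T,st['dq'].round(3))
s=cams.snapshot('wrist');save(s,'w3');W=world(s,st)
z=W[...,2];m=(W[...,0]>.42)&(W[...,0]<.55)&(W[...,1]<-.28)&(W[...,1]>-.335)&(z>.026)&(z<.06)
m[240:]=False
p=W[m];print(len(p),p.min(0),p.max(0));k=p[:,2]>.034;a,b=np.polyfit(p[k,0],p[k,1],1);print(a,a*.484+b)
```

```text
3.15 [ 0.48877594 -0.30977593  0.03680619] [[ 0.128 -0.992  0.005]
 [ 0.008 -0.004 -1.   ]] [ 0.018 -0.007  0.034  0.002  0.015  0.002]
1763 [ 0.50222257 -0.3292478   0.02602018] [ 0.51907075 -0.29250259  0.04069036]
-0.24225980480878093 -0.30275457614783213
```

View pics/w3.png

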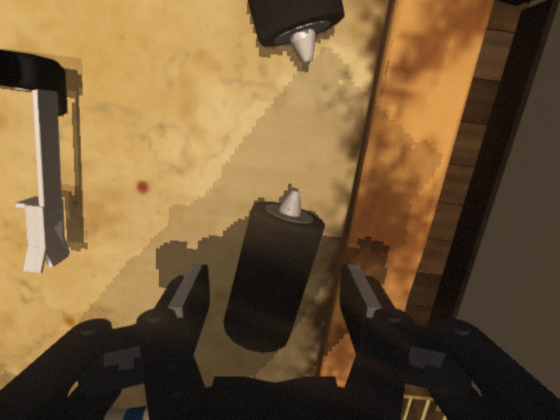

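Call:
arm_command:
  rows: [0,0.008,0,-0.004,0.0015,-0.012,0.06,0,0,0,0,0,-0.012,0.06,0,0,0,0,0,-0.007,0.06,0,0,0,0,0,0,0.06,0,0,0,0,0,0,0.06]

```text
clock: 3.7
position: [0.484, -0.3077, 0.0027]
ee_rot: [0.532, -0.466, 0.468, -0.53]
force: [0.4, 0.7, -0.2]
finger_gap: 0.705
```

Call:
arm_command:
  rows: [0,0,0,0,0,0.002,0.05,0,0,0,0,0,0,0.03,0,0,0,0,0,0,0.03,0,0,0,0,0,0,0.03,0,0,0,0,0,0,0.03,0,0,0,0,0,0,0.03]
  squeeze: 60

```text
clock: 4.3
position: [0.4843, -0.3082, 0.006]
ee_rot: [0.532, -0.466, 0.468, -0.53]
force: [-0.2, -0.4, -2.1]
finger_gap: 0.463
```

Run:
```python
from h import *
st=manip.get_state();print(st['clock'],st['position'],st['force'],st['finger_gap'])
s=cams.snapshot('wrist');save(s,'w4')
```

```text
4.3 [ 0.4843077  -0.3081867   0.00595145] [-0.15223989 -0.37522524 -2.05421999] 0.46264390413185613
```

View pics/w4.png

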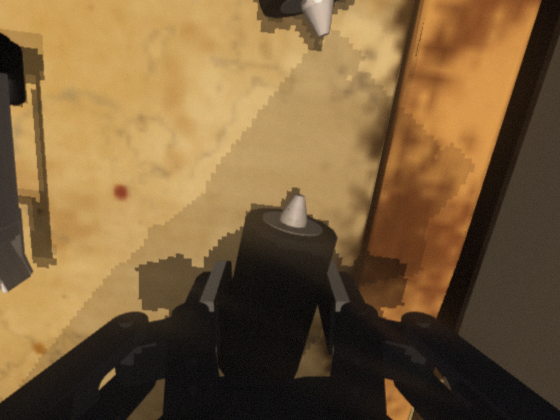

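Call:
arm_command:
  rows: [0,0,0,0,0,0.02,0.03,0,0,0,0,0,0.03,0.03,0,0,0,0,0,0.03,0.03,0,0,0,0,0,0,0.03]

```text
clock: 4.75
position: [0.4823, -0.3068, 0.0863]
ee_rot: [0.532, -0.468, 0.466, -0.529]
force: [1.1, -0.5, -0.0]
finger_gap: 0.462
```

Run:
```python
from h import *
st=manip.get_state();print(st['clock'],st['position'],st['force'],st['finger_gap'],st['qpos'].round(3))
s=cams.snapshot('wrist');save(s,'w5')
```

```text
4.75 [ 0.48233949 -0.30684287  0.08634522] [ 1.09230287 -0.52141159 -0.04660605] 0.462306923836776 [-0.564  0.437 -0.27   0.866 -0.004  2.449]
```

View pics/w5.png

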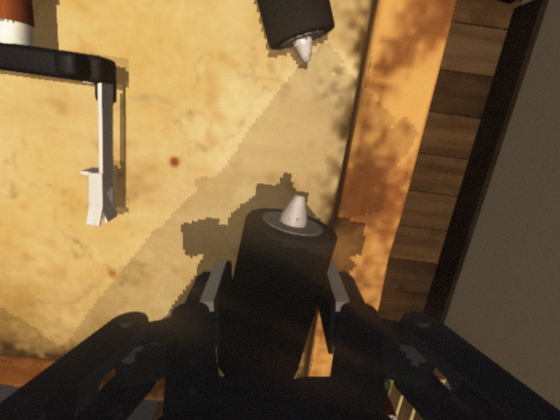

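```bash
cat >> h.py <<'E'
def axis(s,show=1):
    d=s['depth'];K=s['K'];v,u=np.indices(d.shape)
    P=np.stack([(u-K[0,2])/K[0,0]*d,(v-K[1,2])/K[1,1]*d,d],-1);T=s['tool_from_camera'];P=P@T[:3,:3].T+T[:3,3]
    m=(d>0)&(P[...,1]>-.045)&(P[...,1]<.02)&(abs(P[...,0])<.03)&(abs(P[...,2])<.07)&(v<255)
    return P[m]
E
python3 - <<'E'
from h import *
s=cams.snapshot('wrist');p=axis(s);print(len(p),p.min(0),p.max(0));print(s['tool_from_camera'].round(3))
z=p[:,2]
sg=np.sign(np.median(z))
for f in np.arange(z.min(),z.max(),.003):
    k=(z>=f)&(z<f+.003)
    if k.sum()>3:print(f.round(4),k.sum(),p[k,0].min().round(4),p[k,0].max().round(4),((p[k,0].min()+p[k,0].max())/2).round(4),p[k,1].min().round(4),p[k,1].mean().round(4))
E
```

```text
4123 [-0.01669062 -0.03435484  0.01900505] [0.02352166 0.0030681  0.0447254 ]
[[ 1.    -0.    -0.    -0.002]
 [ 0.    -0.292  0.956 -0.143]
 [-0.    -0.956 -0.292  0.075]
 [ 0.     0.     0.     1.   ]]
0.019 21 -0.0167 0.0221 0.0027 -0.0217 -0.0177
0.022 128 -0.016 0.0231 0.0036 -0.0288 -0.0233
0.025 560 -0.0152 0.0235 0.0042 -0.0339 -0.0288
0.028 1132 -0.0147 0.0232 0.0042 -0.0344 -0.0249
0.031 997 -0.0139 0.015 0.0005 -0.0343 -0.0255
0.034 898 -0.0129 0.0116 -0.0006 -0.031 -0.018
0.037 195 0.0015 0.0112 0.0063 -0.02 -0.0176
0.04 135 0.0034 0.0107 0.0071 -0.0191 -0.0167
0.043 57 0.0054 0.0101 0.0078 -0.0178 -0.0156
```

Call:
arm_command:
  rows: [0,0,0,0,0,-0.03,0.03,0,0,0,0,0,-0.03,0.03,0,0,0,0,0,-0.007,0.03,0,0,0,0,0,0,0.03]

```text
clock: 5.25
position: [0.4773, -0.3036, 0.0102]
ee_rot: [0.533, -0.472, 0.462, -0.529]
force: [-0.9, -0.4, -0.5]
finger_gap: 0.463
```

Call:
arm_command:
  rows: [0,0,0,0,0,-0.003,0.03,0,0,0,0,0,0,0.03]

```text
clock: 5.45
position: [0.4768, -0.3033, 0.007]
ee_rot: [0.533, -0.472, 0.462, -0.529]
force: [-0.1, 0.2, -1.4]
finger_gap: 0.464
```

Run:
```python
from h import *
st=manip.get_state();print(st['clock'],st['position'],st['force'],Ro.from_quat(st['ee_rot']).as_matrix().round(3)[:,:2].T)
```

```text
5.45 [ 0.47680342 -0.30328895  0.0069964 ] [-0.09838562  0.20245209 -1.3669877 ] [[ 0.128 -0.992 -0.007]
 [-0.015  0.005 -1.   ]]
```

Call:
arm_command:
  rows: [0,0,0,0,0,-0.001,0.045,0,0,0,0,0,0,0.06,0,0,0,0,0,0,0.06,0,0,0,0,0,0,0.06]

```text
clock: 5.85
position: [0.4795, -0.3051, 0.0093]
ee_rot: [0.533, -0.47, 0.464, -0.529]
force: [0.1, 1.2, -0.0]
finger_gap: 0.703
```

Call:
arm_command:
  rows: [-0.005,-0.015,-0.08,0,0,0,0.06,0,0,-0.08,0,0,0,0.06,0,0,-0.08,0,0,0,0.06,0,0,0,0,0,0,0.06,0,0,0,0,0,0,0.06]

```text
clock: 6.35
position: [0.4811, -0.306, 0.0113]
ee_rot: [0.469, -0.525, 0.533, -0.47]
force: [-0.9, -0.5, 0.2]
finger_gap: 0.703
```

Run:
```python
from h import *
st=manip.get_state();print(st['clock'],st['position'],st['force'],Ro.from_quat(st['ee_rot']).as_matrix().round(3)[:,:2].T)
s=cams.snapshot('wrist');save(s,'w6');p=axis(s)
z=p[:,2]
for f in np.arange(z.min(),z.max(),.003):
    k=(z>=f)&(z<f+.003)
    if k.sum()>3:print(f.round(4),k.sum(),p[k,0].min().round(4),p[k,0].max().round(4),((p[k,0].min()+p[k,0].max())/2).round(4),p[k,1].min().round(4),p[k,1].mean().round(4))
```

```text
6.35 [ 0.48106057 -0.30602844  0.01129273] [-0.94572612 -0.48621792  0.20633508] [[-0.119 -0.993  0.006]
 [ 0.009 -0.007 -1.   ]]
0.0063 160 -0.0298 0.03 0.0001 0.0091 0.011
0.0093 182 -0.0296 0.0299 0.0002 0.0094 0.0108
0.0123 191 -0.03 0.0299 -0.0 0.0091 0.0109
0.0153 201 -0.0299 0.0296 -0.0002 -0.0139 0.0099
0.0183 276 -0.0299 0.03 0.0 -0.0215 0.003
0.0213 656 -0.03 0.03 0.0 -0.0275 -0.0095
0.0243 1012 -0.03 0.0298 -0.0001 -0.0286 -0.0112
0.0273 2500 -0.0299 0.0299 -0.0 -0.0282 -0.0087
0.0303 855 -0.0299 0.0299 -0.0 -0.0154 0.0056
0.0333 873 -0.03 0.03 0.0 -0.0142 0.0065
0.0363 898 -0.0298 0.0299 0.0 -0.013 0.008
0.0393 849 -0.03 0.03 0.0 -0.0119 0.0096
0.0423 814 -0.03 0.03 -0.0 0.0094 0.0111
0.0453 836 -0.0298 0.03 0.0001 0.009 0.0111
0.0483 821 -0.03 0.0299 -0.0 0.0095 0.0111
0.0513 867 -0.0299 0.03 0.0 0.0089 0.0111
0.0543 842 -0.0297 0.03 0.0001 0.009 0.0112
0.0573 860 -0.0298 0.0299 0.0 0.0086 0.0111
0.0603 924 -0.03 0.03 0.0 0.0093 0.0112
0.0633 930 -0.03 0.03 0.0 0.009 0.0112
0.0663 932 -0.03 0.03 0.0 0.0092 0.0113
0.0693 137 -0.0298 0.0297 -0.0 0.0094 0.0112
```

View pics/w6.png

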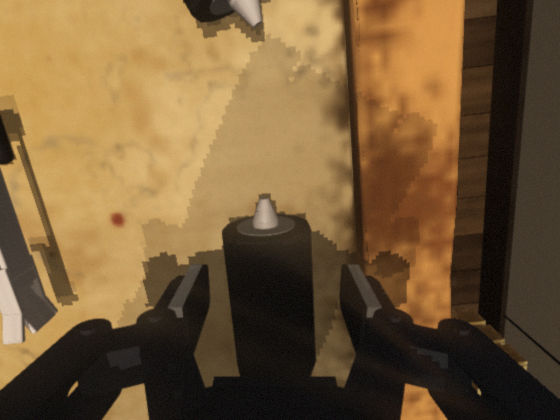

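Call:
arm_command:
  rows: [0.007,0.009,0,-0.005,0.0045,-0.005,0.06,0,0,0,0,0,0,0.06,0,0,0,0,0,0,0.06]

```text
clock: 6.7
position: [0.4757, -0.3011, 0.0059]
ee_rot: [-0.47, 0.529, -0.528, 0.47]
force: [0.2, 0.1, -0.4]
finger_gap: 0.704
```

```bash
cat >> h.py <<'E'
def prof(s):
    p=axis(s);p=p[(p[:,1]<0.004)&(abs(p[:,0])<.024)];z=p[:,2]
    for f in np.arange(z.min(),z.max(),.003):
        k=(z>=f)&(z<f+.003)
        if k.sum()>3:print(f.round(4),k.sum(),p[k,0].min().round(4),p[k,0].max().round(4),((p[k,0].min()+p[k,0].max())/2).round(4),p[k,1].min().round(4),p[k,1].mean().round(4))
E
python3 - <<'E'
from h import *
st=manip.get_state();print(st['clock'],st['position'],st['force'],Ro.from_quat(st['ee_rot']).as_matrix().round(3)[:,:2].T)
s=cams.snapshot('wrist');prof(s)
E
```

```text
6.7 [ 0.4756735  -0.30111641  0.00591081] [ 0.17401636  0.08549182 -0.43097894] [[-0.117 -0.993 -0.001]
 [-0.001  0.001 -1.   ]]
0.0192 26 -0.0232 0.0234 0.0001 -0.023 -0.0173
0.0222 182 -0.0195 0.0223 0.0014 -0.0304 -0.0245
0.0252 634 -0.0193 0.0227 0.0017 -0.0338 -0.0291
0.0282 718 -0.0197 0.0178 -0.001 -0.034 -0.0294
0.0312 1057 -0.0238 0.0215 -0.0011 -0.0341 -0.0256
0.0342 1517 -0.0209 0.02 -0.0005 -0.0336 -0.0197
0.0372 228 -0.0231 0.0212 -0.0009 -0.021 -0.0169
0.0402 181 -0.018 0.0221 0.002 -0.0192 -0.0149
0.0432 143 -0.0219 0.0223 0.0002 -0.0179 -0.0122
0.0462 51 -0.0195 0.0226 0.0016 -0.0173 -0.0074
0.0492 26 -0.0226 0.0216 -0.0005 0.0032 0.0038
0.0522 24 -0.0154 0.0236 0.0041 0.0034 0.0038
0.0552 26 -0.0232 0.0221 -0.0005 0.0032 0.0038
0.0582 30 -0.0239 0.0225 -0.0007 0.0033 0.0038
0.0612 23 -0.0221 0.0232 0.0006 0.0035 0.0038
0.0642 40 -0.0237 0.0239 0.0001 0.003 0.0037
0.0672 31 -0.0239 0.0238 -0.0001 0.0034 0.0038
```

Call:
arm_command:
  rows: [0,0,0,0,0,0,0.05,0,0,0,0,0,0,0.03,0,0,0,0,0,0,0.03,0,0,0,0,0,0,0.03,0,0,0,0,0,0,0.03,0,0,0,0,0,0,0.03]
  squeeze: 80

```text
clock: 7.35
position: [0.4755, -0.3013, 0.0062]
ee_rot: [-0.47, 0.529, -0.528, 0.47]
force: [0.3, -0.0, 1.8]
finger_gap: 0.423
```

Run:
```python
from h import *
st=manip.get_state();print(st['clock'],st['position'],st['force'],st['finger_gap'],Ro.from_quat(st['ee_rot']).as_matrix().round(3)[:,:2].T)
s=cams.snapshot('wrist');save(s,'w7');prof(s)
```

```text
7.35 [ 0.47548765 -0.30125938  0.00623279] [ 0.28327958 -0.02559286  1.83258206] 0.422589008623691 [[-0.117 -0.993 -0.   ]
 [-0.001  0.    -1.   ]]
0.0186 16 -0.0202 0.0154 -0.0024 -0.0223 -0.0206
0.0216 131 -0.0204 0.0155 -0.0025 -0.0292 -0.0241
0.0246 576 -0.0203 0.0154 -0.0025 -0.0333 -0.0287
0.0276 690 -0.0207 0.0153 -0.0027 -0.0338 -0.0291
0.0306 732 -0.0219 0.0151 -0.0034 -0.0341 -0.029
0.0336 1950 -0.0214 0.0232 0.0009 -0.0334 -0.0201
0.0366 224 -0.019 0.0036 -0.0077 -0.0205 -0.0173
0.0396 184 -0.0162 0.0049 -0.0056 -0.0195 -0.0165
0.0426 136 -0.007 0.0174 0.0052 -0.0188 -0.0154
0.0456 63 -0.0147 -0.0014 -0.008 -0.0172 -0.0141
0.0486 8 -0.0234 0.0198 -0.0018 0.0035 0.0038
0.0546 5 -0.0123 0.0153 0.0015 0.0038 0.0039
0.0576 7 -0.0187 0.0208 0.0011 0.0032 0.0037
0.0606 7 -0.0156 0.0224 0.0034 0.0035 0.0038
0.0636 7 -0.0154 0.0119 -0.0017 0.0032 0.0038
0.0666 15 -0.0193 0.0225 0.0016 0.0033 0.0038
```

View pics/w7.png

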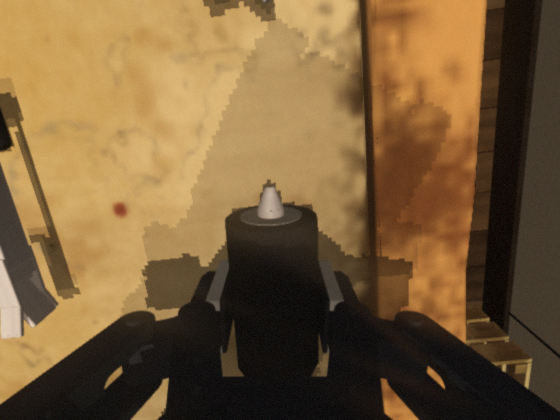

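Call:
arm_command:
  rows: [0,0,0,0,0,0.02,0.03,0,0,0,0,0,0.035,0.03,0,0,0,0,0,0.02,0.03,0,0,0,0,0,0,0.03]

```text
clock: 7.8
position: [0.4734, -0.2998, 0.0808]
ee_rot: [-0.471, 0.531, -0.526, 0.469]
force: [0.7, -0.4, -1.6]
finger_gap: 0.419
```

Call:
arm_command:
  rows: [0,0,0.12,-0.005,0.01,0,0.03,0,0,0.14,-0.0055,0.0125,0,0.03,0,0,0.14,-0.0055,0.0125,0,0.03,0,0,0.14,-0.0055,0.0125,0,0.03,0,0,0.14,-0.0055,0.0125,0,0.03,0,0,0.14,-0.0055,0.0125,0,0.03,0,0,0.14,-0.0055,0.0125,0,0.03,0,0,0.14,-0.0055,0.0125,0,0.03,0,0,0.14,-0.0055,0.0125,0,0.03,0,0,0.14,-0.0055,0.0125,0,0.03,0,0,0.1,0,0.01,0,0.03,0,0,0,0,0,0,0.03]

```text
clock: 9.0
position: [0.4087, -0.1591, 0.0659]
ee_rot: [0.707, -0.059, 0.045, -0.704]
force: [0.1, -0.9, -0.8]
finger_gap: 0.419
```

Run:
```python
from h import *
st=manip.get_state();print(st['clock'],st['position'],st['force'],st['qpos'].round(3),st['finger_gap'],Ro.from_quat(st['ee_rot']).as_matrix().round(3)[:,:2].T)
```

```text
9.0 [ 0.40865216 -0.15908127  0.06585869] [ 0.05702037 -0.85440758 -0.84278606] [-0.364  0.273 -0.602  0.715 -0.01   1.354] 0.41925899852969484 [[ 0.989 -0.147 -0.021]
 [-0.021 -0.003 -1.   ]]
```

Call:
arm_command:
  rows: [0.003,-0.021,0.07,-0.002,0.005,0,0.03,0,0,0.07,0,0.004,0,0.03,0,0,0,0,0,0,0.03,0,0,0,0,0,0,0.03]

```text
clock: 9.4
position: [0.4053, -0.1505, 0.0629]
ee_rot: [0.707, -0.005, 0.003, -0.707]
force: [-0.4, -0.2, -1.5]
finger_gap: 0.419
```

Run:
```python
from h import *
st=manip.get_state();print(st['clock'],st['position'],st['force'],Ro.from_quat(st['ee_rot']).as_matrix().round(3)[:,:2].T)
s=cams.snapshot('wrist');save(s,'w8');prof(s)
t=cams.snapshot('top');save(t,'t8');W=world(t)
for r in cams.silhouettes(t,'roller_long_center')[:2]:
    print(r['confidence'],r['extent'])
sc=cams.snapshot('scene');save(sc,'s8')
c=[cv2.resize(cv2.imread('pics/'+n+'.png')[y:y+130,x:x+130],(400,400),interpolation=2) for n,x,y in[('t8',240,130),('s8',230,165)]]
cv2.imwrite('pics/c8.png',np.hstack(c))
```

```text
9.4 [ 0.40534226 -0.1505079   0.06293489] [-0.37431276 -0.16006431 -1.48365822] [[ 1.    -0.012 -0.003]
 [-0.003 -0.    -1.   ]]
0.0218 65 -0.0181 0.0177 -0.0002 -0.0265 -0.0222
0.0248 384 -0.0184 0.0176 -0.0004 -0.0333 -0.0275
0.0278 675 -0.0186 0.0174 -0.0006 -0.0338 -0.0292
0.0308 710 -0.0188 0.0173 -0.0008 -0.0342 -0.0293
0.0338 1666 -0.0196 0.0175 -0.0011 -0.0337 -0.0232
0.0368 738 -0.0091 0.0172 0.004 -0.0309 -0.0168
0.0398 201 -0.006 0.0039 -0.0011 -0.0201 -0.0172
0.0428 149 -0.0049 0.0027 -0.0011 -0.0185 -0.0164
0.0458 110 -0.004 0.0015 -0.0012 -0.0178 -0.0152
```

View pics/w8.png

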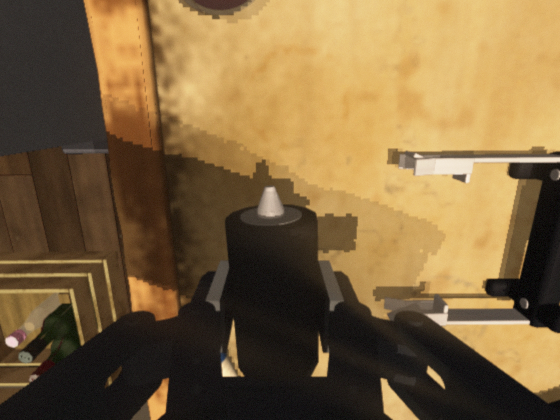

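View pics/c8.png

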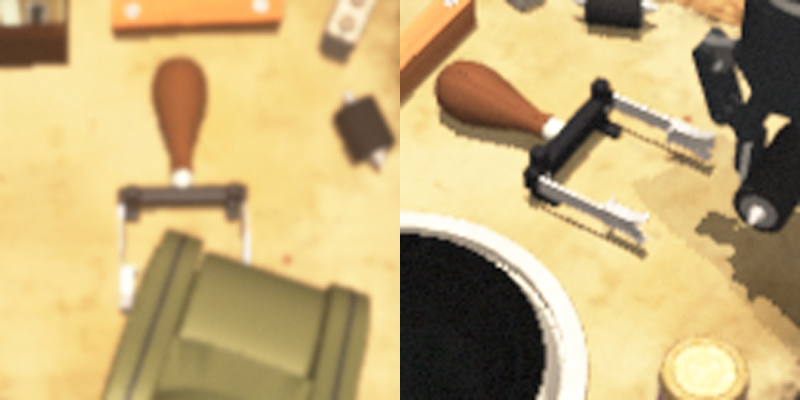

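Run:
```python
from h import *
st=manip.get_state();s=cams.snapshot('wrist');W=world(s,st);z=W[...,2]
m=(W[...,0]>.47)&(W[...,0]<.6)&(W[...,1]>-.22)&(W[...,1]<-.08)&(z>.012)&(z<.055)
p=W[m];print(p.min(0),p.max(0))
for x in np.arange(.47,.585,.005):
    q=p[(p[:,0]>=x)&(p[:,0]<x+.005)];l=q[q[:,1]>-.15];r=q[q[:,1]<-.15]
    if len(l)>2 and len(r)>2: print(x.round(3),'L',l[:,1].min().round(4),l[:,1].max().round(4),l[:,2].min().round(3),l[:,2].max().round(3),'R',r[:,1].min().round(4),r[:,1].max().round(4),r[:,2].min().round(3),r[:,2].max().round(3),'mid',((l[:,1].max()+r[:,1].min())/2).round(4))
a=axis(s);a=a[(a[:,2]>.036)];print('tip z',np.sort(a[:,2])[-8:])
k=abs(W[...,0]-.44)<.02;k&=abs(W[...,1]+.1)<.03;print('table',np.nanmedian(z[k]))
```

```text
[ 0.47676246 -0.2002021   0.01204705] [ 0.57265668 -0.09534185  0.04914412]
0.475 L -0.1063 -0.0953 0.013 0.038 R -0.2002 -0.1897 0.013 0.027 mid -0.1478
0.48 L -0.1061 -0.0959 0.014 0.037 R -0.1987 -0.1894 0.014 0.025 mid -0.1473
0.485 L -0.1062 -0.0978 0.016 0.036 R -0.1964 -0.1893 0.016 0.026 mid -0.1471
0.49 L -0.1061 -0.0978 0.017 0.035 R -0.1939 -0.1894 0.015 0.033 mid -0.1458
0.495 L -0.1062 -0.0978 0.017 0.035 R -0.1963 -0.1894 0.016 0.034 mid -0.1471
0.5 L -0.1062 -0.0978 0.016 0.035 R -0.1978 -0.1893 0.017 0.034 mid -0.1478
0.505 L -0.1113 -0.0978 0.017 0.035 R -0.1985 -0.1843 0.016 0.034 mid -0.1481
0.51 L -0.1008 -0.0979 0.018 0.033 R -0.1988 -0.1955 0.023 0.033 mid -0.1484
0.515 L -0.1002 -0.0979 0.018 0.032 R -0.1988 -0.1949 0.018 0.032 mid -0.1484
0.52 L -0.1003 -0.0979 0.017 0.033 R -0.1992 -0.195 0.018 0.033 mid -0.1485
0.525 L -0.1003 -0.0979 0.019 0.033 R -0.1989 -0.1952 0.017 0.033 mid -0.1484
0.53 L -0.1004 -0.098 0.018 0.033 R -0.199 -0.1952 0.018 0.033 mid -0.1485
0.535 L -0.1004 -0.098 0.018 0.034 R -0.1989 -0.1953 0.018 0.032 mid -0.1485
0.54 L -0.1005 -0.098 0.019 0.033 R -0.1989 -0.1955 0.018 0.033 mid -0.1485
0.545 L -0.1006 -0.0981 0.019 0.033 R -0.1995 -0.1955 0.018 0.032 mid -0.1488
0.55 L -0.1006 -0.0981 0.017 0.033 R -0.1996 -0.1953 0.018 0.033 mid -0.1488
0.555 L -0.15 -0.0975 0.013 0.035 R -0.1996 -0.15 0.013 0.048 mid -0.1485
0.56 L -0.1499 -0.0967 0.012 0.035 R -0.2001 -0.15 0.012 0.049 mid -0.1484
tip z [0.04840371 0.04840797 0.04841783 0.04842385 0.04842866 0.04842982
 0.04844155 0.04853975]
table 0.0007405861045321899
```

Call:
arm_command:
  rows: [0,0,0.006,0.008,0.001,-0.02,0.03,0,0,0,0,0,-0.02,0.03,0,0,0,0,0,-0.008,0.03,0,0,0,0,0,0,0.03,0,0,0,0,0,0,0.03]

```text
clock: 10.15
position: [0.416, -0.1507, 0.0153]
ee_rot: [0.708, -0.002, 0.003, -0.706]
force: [0.1, -0.7, -1.2]
finger_gap: 0.419
```

Call:
arm_command:
  rows: [0,0,0,0.01,0.0013,-0.0045,0.03,0,0,0,0.01,0,0,0.03,0,0,0,0.01,0,0,0.03,0,0,0,0.005,0,0,0.03,0,0,0,0,0,0,0.03,0,0,0,0,0,0,0.03]

```text
clock: 10.75
position: [0.4577, -0.1501, 0.0129]
ee_rot: [0.708, 0.0, 0.005, -0.706]
force: [0.3, 0.5, -1.4]
finger_gap: 0.421
```

```bash
cat > chk.py <<'E'
from h import *
import sys
n=sys.argv[1]
st=manip.get_state();print(st['clock'],st['position'],st['force'],st['finger_gap'],Ro.from_quat(st['ee_rot']).as_matrix().round(3)[:,:2].T)
s=cams.snapshot('wrist');save(s,'w'+n);W=world(s,st)
sc=cams.snapshot('scene');save(sc,'s'+n)
a=cv2.imread('pics/w%s.png'%n);b=cv2.imread('pics/s%s.png'%n)[170:270,230:350]
cv2.imwrite('pics/c%s.png'%n,np.hstack([cv2.resize(a,(440,330)),cv2.resize(b,(360,330),interpolation=2)[:, :360]]))
z=W[...,2]
m=(W[...,0]>.45)&(W[...,0]<.62)&(W[...,1]>-.22)&(W[...,1]<-.08)&(z>.012)&(z<.055)
a=axis(s);a=a[(a[:,2]>.036)&(abs(a[:,0])<.01)];print('tip z',np.sort(a[:,2])[-4:])
p=W[m]
for x in np.arange(.45,.6,.01):
    q=p[(p[:,0]>=x)&(p[:,0]<x+.01)];l=q[(q[:,1]>-.12)];r=q[q[:,1]<-.175]
    if len(l)>2 and len(r)>2: print(x.round(3),'L',l[:,1].min().round(4),l[:,1].max().round(4),'R',r[:,1].min().round(4),r[:,1].max().round(4))
E
python3 chk.py 9
```

```text
10.75 [ 0.45771871 -0.15011186  0.01289855] [ 0.26610303  0.50304795 -1.35045557] 0.42136503230827294 [[ 1.    -0.007  0.007]
 [ 0.007 -0.004 -1.   ]]
tip z [0.06969788 0.06971132 0.06972206 0.06974416]
0.45 L -0.12 -0.1014 R -0.1807 -0.175
0.46 L -0.12 -0.1062 R -0.1796 -0.175
0.47 L -0.12 -0.0953 R -0.1997 -0.175
0.48 L -0.1065 -0.0955 R -0.1985 -0.1894
0.5 L -0.1112 -0.0976 R -0.1988 -0.1899
0.51 L -0.1007 -0.0978 R -0.1992 -0.1955
0.53 L -0.1009 -0.0978 R -0.1979 -0.1947
0.55 L -0.12 -0.0976 R -0.1899 -0.175
0.56 L -0.12 -0.0965 R -0.1912 -0.175
0.57 L -0.0969 -0.0967 R -0.1891 -0.175
```

View pics/c9.png

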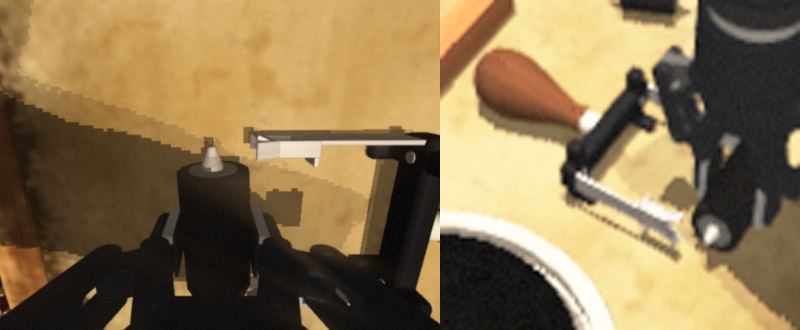

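Call:
arm_command:
  rows: [0.004,0.007,0.004,0.008,0.0004,-0.002,0.03,0,0,0,0.008,0,0,0.03,0,0,0,0.006,0,0,0.03,0,0,0,0.003,0,0,0.03,0,0,0,0,0,0,0.03]

```text
clock: 11.35
position: [0.4837, -0.1494, 0.0105]
ee_rot: [-0.707, 0.002, -0.0, 0.708]
force: [0.1, 0.8, -1.3]
finger_gap: 0.419
```

```bash
python3 chk.py 10
```

```text
11.35 [ 0.48366546 -0.14942285  0.01045559] [ 0.08227061  0.84502049 -1.28770856] 0.41857072588127264 [[ 1.    -0.003 -0.002]
 [-0.002  0.001 -1.   ]]
tip z [0.06980713 0.06981056 0.06981339 0.06982532]
0.46 L -0.12 -0.1132 R -0.1828 -0.175
0.47 L -0.12 -0.0954 R -0.1814 -0.175
0.48 L -0.12 -0.0959 R -0.1796 -0.1751
0.49 L -0.12 -0.098 R -0.1811 -0.175
0.5 L -0.1199 -0.098 R -0.1974 -0.175
0.53 L -0.1008 -0.0981 R -0.1994 -0.1949
0.54 L -0.1009 -0.0981 R -0.1993 -0.1975
0.55 L -0.12 -0.0979 R -0.1965 -0.1881
0.56 L -0.12 -0.0966 R -0.1922 -0.1901
```

View pics/c10.png

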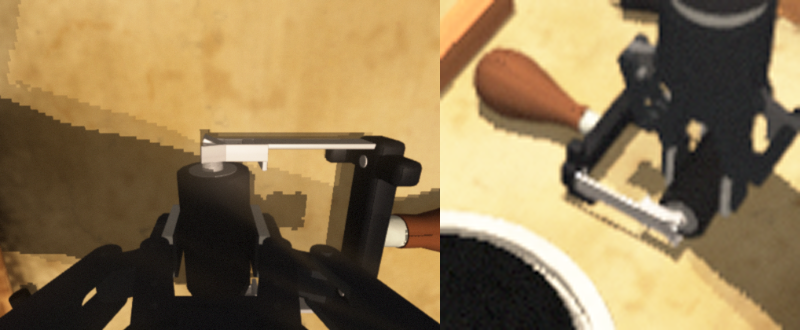

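Call:
arm_command:
  rows: [0,0,0,0.004,0,0,0.03,0,0,0,0.004,0,0,0.03,0,0,0,0.004,0,0,0.03,0,0,0,0.003,0,0,0.03,0,0,0,0,0,0,0.03]

```text
clock: 11.95
position: [0.4939, -0.1488, 0.0095]
ee_rot: [-0.706, 0.005, 0.003, 0.708]
force: [-2.1, -0.3, 0.3]
finger_gap: 0.42
```

```bash
python3 chk.py 11
```

```text
11.95 [ 0.49390101 -0.14877738  0.00951741] [-2.11884879 -0.3004255   0.33387564] 0.4204773165249788 [[ 1.    -0.004 -0.011]
 [-0.011  0.002 -1.   ]]
tip z [0.06983898 0.06983934 0.06983945 0.0698463 ]
0.47 L -0.12 -0.1125 R -0.1826 -0.1753
0.48 L -0.12 -0.0953 R -0.1828 -0.1751
0.49 L -0.12 -0.0963 R -0.1789 -0.175
0.5 L -0.12 -0.0978 R -0.1812 -0.175
0.51 L -0.12 -0.0978 R -0.197 -0.175
0.54 L -0.1013 -0.0981 R -0.2001 -0.1948
0.55 L -0.1012 -0.0981 R -0.1992 -0.1957
0.56 L -0.12 -0.0973 R -0.1925 -0.1846
```

View pics/c11.png

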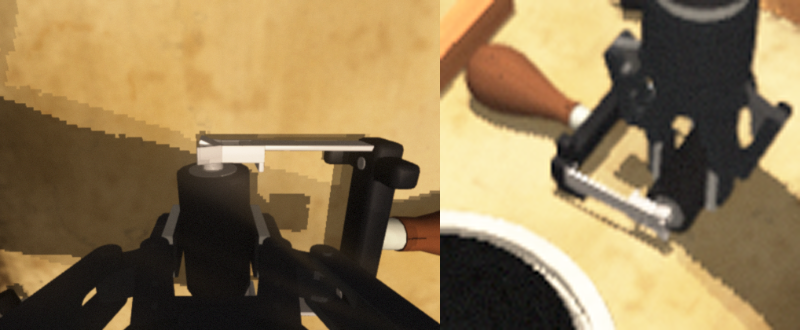

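Call:
arm_command:
  rows: [0,-0.011,0.003,0.004,0,0.001,0.03,0,0,0,0.004,0,0,0.03,0,0,0,0.004,0,0,0.03,0,0,0,0.004,0,0,0.03,0,0,0,0,0,0,0.03]

```text
clock: 12.55
position: [0.5114, -0.1488, 0.0102]
ee_rot: [-0.706, -0.0, -0.001, 0.708]
force: [-1.0, 0.2, -2.6]
finger_gap: 0.421
```

```bash
python3 chk.py 12
```

```text
12.55 [ 0.51135249 -0.14877012  0.01022872] [-0.98776826  0.20872031 -2.55583449] 0.4207059856027815 [[ 1.    -0.001  0.002]
 [ 0.002  0.002 -1.   ]]
tip z [0.06982204 0.06983025 0.06983926 0.06984331]
0.49 L -0.12 -0.1121 R -0.1823 -0.1751
0.5 L -0.12 -0.0954 R -0.1807 -0.175
0.51 L -0.12 -0.0976 R -0.1791 -0.1751
0.52 L -0.12 -0.0979 R -0.1963 -0.175
0.53 L -0.1115 -0.0979 R -0.1971 -0.175
0.56 L -0.1008 -0.0981 R -0.1997 -0.1952
0.58 L -0.12 -0.0966 R -0.1918 -0.185
```

View pics/c12.png

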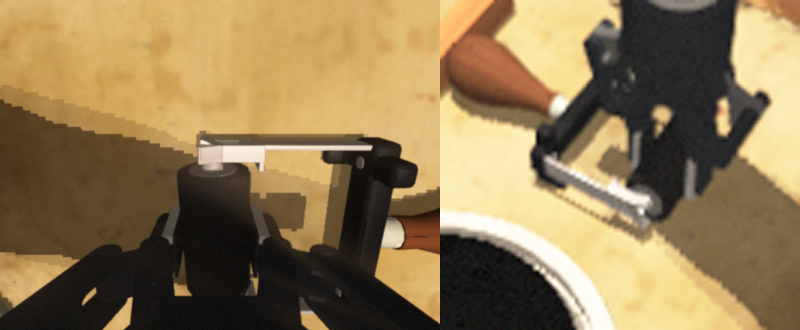

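Call:
arm_command:
  rows: [0,0,0,0.003,0,0,0.03,0,0,0,0.003,0,0,0.03]

```text
clock: 12.85
position: [0.5126, -0.1484, 0.0095]
ee_rot: [-0.706, 0.003, 0.002, 0.708]
force: [-5.6, -0.4, 0.9]
finger_gap: 0.415
```

Call:
arm_command:
  rows: [0,0,0,0.003,0,0,0.03,0,0,0,0.003,0,0,0.03]

```text
clock: 13.05
position: [0.513, -0.1482, 0.0086]
ee_rot: [-0.706, 0.007, 0.006, 0.708]
force: [-6.1, -1.9, 1.3]
finger_gap: 0.418
```

Call:
arm_command:
  rows: [0,-0.018,0.002,0.005,-0.0005,0.002,0.03,0,-0.004,0,0.006,0,0.001,0.03]

```text
clock: 13.25
position: [0.5146, -0.1473, 0.009]
ee_rot: [-0.706, 0.004, 0.004, 0.709]
force: [-10.2, 0.2, -2.3]
finger_gap: 0.42
```

```bash
python3 chk.py 13
```

```text
13.25 [ 0.51457148 -0.14726994  0.00903246] [-10.2427466    0.22309456  -2.29566256] 0.42027504362145535 [[ 1.    -0.    -0.012]
 [-0.012  0.004 -1.   ]]
tip z [0.06985878 0.06985944 0.06987512 0.06987639]
0.49 L -0.12 -0.1111 R -0.1807 -0.1751
0.5 L -0.12 -0.0928 R -0.1806 -0.175
0.51 L -0.12 -0.0947 R -0.1777 -0.175
0.52 L -0.12 -0.0957 R -0.1786 -0.175
0.53 L -0.1198 -0.096 R -0.1883 -0.175
0.56 L -0.0999 -0.0967 R -0.198 -0.1946
0.57 L -0.1001 -0.097 R -0.1988 -0.195
0.58 L -0.12 -0.0961 R -0.1859 -0.1782
```

View pics/c13.png

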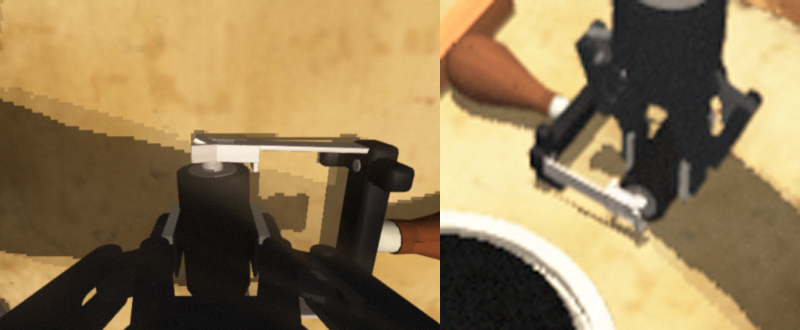

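Call:
arm_command:
  rows: [-0.004,-0.016,0,0.006,-0.002,0.002,0.03,0,-0.006,0,0.007,-0.001,0.001,0.03]

```text
clock: 13.55
position: [0.5157, -0.1479, 0.0085]
ee_rot: [-0.706, 0.005, 0.004, 0.708]
force: [-11.0, 0.1, 2.6]
finger_gap: 0.42
```

```bash
python3 -c "
from h import *
st=manip.get_state();print(st['position'],st['force'],Ro.from_quat(st['ee_rot']).as_matrix().round(3)[:,:2].T)"
```

```text
[ 0.51572074 -0.14793389  0.00850767] [-11.03048619   0.13903814   2.63531935] [[ 1.    -0.001 -0.012]
 [-0.012  0.004 -1.   ]]
```

Call:
arm_command:
  rows: [-0.004,-0.016,0,0.008,-0.001,0.003,0.03,0,-0.008,0,0.008,-0.0005,0.002,0.03]

```text
clock: 13.75
position: [0.5191, -0.1467, 0.0097]
ee_rot: [-0.706, 0.004, 0.004, 0.709]
force: [-9.7, 1.8, -1.5]
finger_gap: 0.42
```

Call:
arm_command:
  rows: [0,-0.008,0,0.009,-0.0005,0.002,0.03,0,-0.008,0,0.009,-0.0005,0.001,0.03]

```text
clock: 13.95
position: [0.5246, -0.1452, 0.0095]
ee_rot: [-0.704, 0.007, 0.006, 0.71]
force: [-16.3, -1.6, 7.2]
finger_gap: 0.419
```

```bash
python3 chk.py 14
```

```text
13.95 [ 0.52464668 -0.14524848  0.00947565] [-16.31567479  -1.61107161   7.21907678] 0.41897941526429777 [[ 1.    -0.002 -0.018]
 [-0.018  0.008 -1.   ]]
tip z [0.0698318  0.06984561 0.06985074 0.06986735]
0.5 L -0.1199 -0.0864 R -0.1932 -0.1754
0.51 L -0.12 -0.0871 R -0.1899 -0.1751
0.53 L -0.12 -0.0906 R -0.1763 -0.175
0.54 L -0.1199 -0.0911 R -0.1924 -0.175
0.57 L -0.0971 -0.0939 R -0.1957 -0.1918
0.58 L -0.12 -0.0945 R -0.1968 -0.1928
0.59 L -0.12 -0.0939 R -0.1823 -0.175
```

View pics/c14.png

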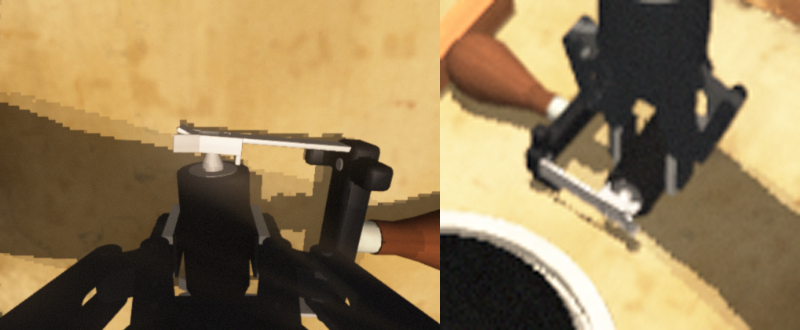

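Call:
arm_command:
  rows: [-0.008,-0.02,0,0.009,-0.003,0.002,0.03,0,-0.008,0,0.009,-0.002,0.001,0.03]

```text
clock: 14.25
position: [0.5251, -0.1474, 0.0084]
ee_rot: [-0.705, 0.01, 0.006, 0.709]
force: [-15.9, 3.1, 7.0]
finger_gap: 0.416
```

```bash
python3 chk.py 15
```

```text
14.25 [ 0.52507597 -0.14739349  0.00838293] [-15.89337084   3.12692763   6.98931656] 0.4164273515897729 [[ 1.    -0.006 -0.022]
 [-0.022  0.005 -1.   ]]
tip z [0.06989388 0.06989651 0.06990165 0.06993098]
0.5 L -0.1199 -0.0885 R -0.1948 -0.1751
0.51 L -0.12 -0.0897 R -0.1907 -0.175
0.52 L -0.12 -0.0917 R -0.1772 -0.175
0.53 L -0.12 -0.0926 R -0.1784 -0.175
0.54 L -0.1198 -0.0932 R -0.1947 -0.175
0.55 L -0.0972 -0.0939 R -0.1941 -0.1934
0.57 L -0.0989 -0.0952 R -0.1969 -0.1932
0.58 L -0.12 -0.0953 R -0.1979 -0.1935
0.59 L -0.12 -0.095 R -0.1832 -0.1751
```

View pics/w15.png

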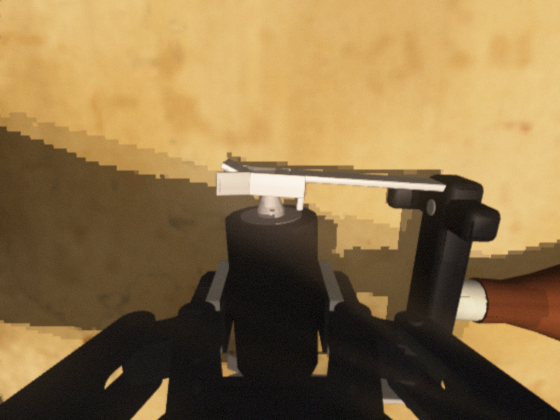

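Call:
arm_command:
  rows: [-0.004,-0.03,0,0.009,-0.001,0.005,0.03,0,-0.015,0,0.01,-0.001,0.004,0.03]

```text
clock: 14.55
position: [0.5255, -0.1481, 0.0118]
ee_rot: [-0.706, 0.007, 0.0, 0.708]
force: [-14.9, -2.0, -3.2]
finger_gap: 0.42
```

```bash
python3 chk.py 16
```

```text
14.55 [ 0.52551852 -0.148114    0.01175163] [-14.87971733  -1.96777642  -3.24010581] 0.4198645266652193 [[ 1.    -0.01  -0.011]
 [-0.011  0.002 -1.   ]]
tip z [0.06974545 0.06975036 0.06975372 0.06976543]
0.5 L -0.1199 -0.0893 R -0.1959 -0.175
0.51 L -0.12 -0.0905 R -0.1927 -0.175
0.52 L -0.12 -0.0927 R -0.1779 -0.175
0.53 L -0.12 -0.0933 R -0.1799 -0.175
0.54 L -0.1199 -0.094 R -0.1956 -0.1751
0.55 L -0.0981 -0.0947 R -0.1947 -0.1932
0.57 L -0.1109 -0.096 R -0.1979 -0.1934
0.58 L -0.12 -0.0955 R -0.1978 -0.195
0.59 L -0.12 -0.0957 R -0.1848 -0.1762
```

View pics/w16.png

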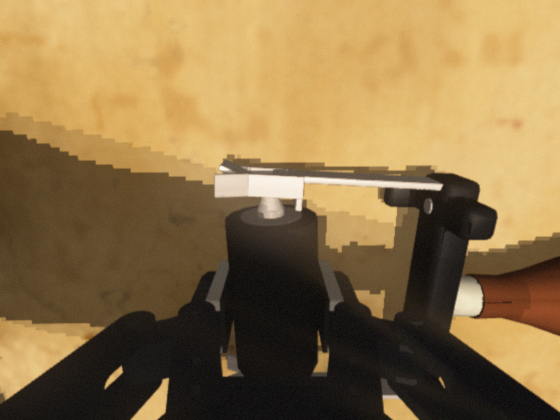

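Run:
```python
from h import *
b=cv2.imread('pics/s16.png')[150:260,225:345]
cv2.imwrite('pics/z16.png',cv2.resize(b,None,fx=6,fy=5.4,interpolation=2))
st=manip.get_state();t=cams.snapshot('top');save(t,'t16');b=cv2.imread('pics/t16.png')[110:240,250:370]
cv2.imwrite('pics/zt16.png',cv2.resize(b,None,fx=4.5,fy=4.5,interpolation=2))
s=cams.snapshot('wrist');W=world(s,st);z=W[...,2]
# bridge top
m=(z>.036)&(z<.06)&(W[...,0]>.565)&(W[...,0]<.62)&(W[...,1]>-.21)&(W[...,1]<-.085)
p=W[m];print(p.min(0),p.max(0),len(p))
for y in np.arange(-.2,-.09,.01):
    q=p[abs(p[:,1]-y)<.005]
    if len(q)>5:print(y.round(3),q[:,0].min().round(4),q[:,0].max().round(4))
```

```text
[ 0.56510717 -0.18375463  0.036     ] [ 0.61537474 -0.09667518  0.05997558] 4437
-0.18 0.5914 0.5973
-0.16 0.593 0.5979
-0.15 0.5864 0.6154
-0.14 0.5651 0.5993
-0.13 0.568 0.5996
-0.12 0.587 0.5997
-0.11 0.5871 0.6004
-0.1 0.5873 0.6003
```

View pics/z16.png

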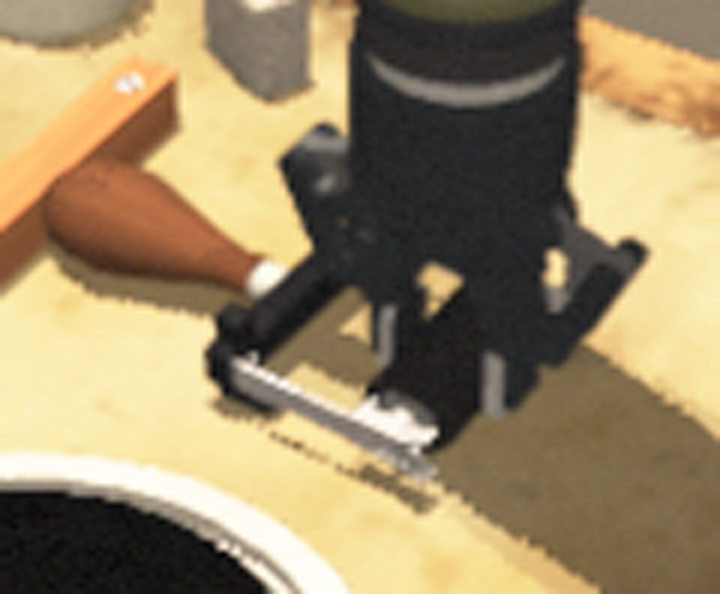

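View pics/zt16.png

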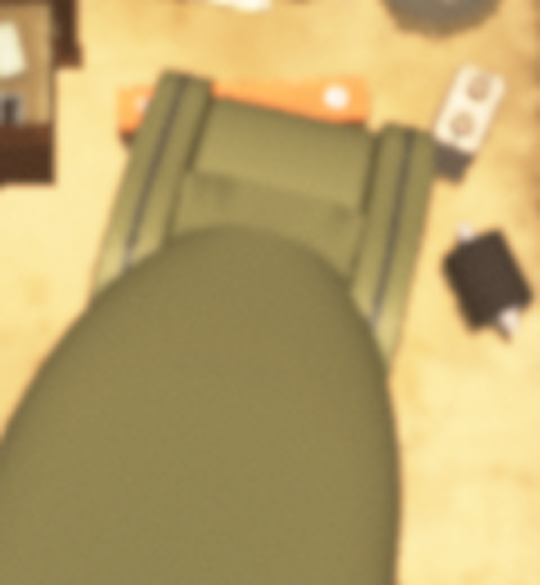

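Call:
arm_command:
  rows: [0,-0.018,-0.03,0.009,-0.001,0.001,0.03,0,-0.012,-0.03,0.01,-0.001,0.001,0.03]

```text
clock: 14.95
position: [0.5274, -0.1485, 0.009]
ee_rot: [-0.705, 0.03, -0.022, 0.708]
force: [-21.0, 0.0, 8.3]
finger_gap: 0.418
```

```bash
cat >> chk.py <<'E'
p=W[(z>.036)&(z<.055)&(W[...,0]>.58)&(W[...,0]<.62)]
for y in [-.18,-.12,-.11,-.1]:
    q=p[abs(p[:,1]-y)<.004]
    if len(q)>5:print('bridge',y,q[:,0].min().round(4),q[:,0].max().round(4))
E
python3 chk.py 17
```

```text
14.95 [ 0.52738123 -0.14848121  0.00896799] [-21.01127111   0.02273236   8.28983105] 0.4182003752924754 [[ 0.997 -0.073 -0.012]
 [-0.012  0.005 -1.   ]]
tip z [0.06989903 0.06990049 0.0699045  0.06991224]
0.5 L -0.106 -0.0948 R -0.1991 -0.1764
0.51 L -0.12 -0.0969 R -0.1811 -0.175
0.52 L -0.12 -0.0975 R -0.1791 -0.175
0.53 L -0.12 -0.0974 R -0.1804 -0.175
0.54 L -0.12 -0.0975 R -0.197 -0.1751
0.57 L -0.1005 -0.0975 R -0.1987 -0.1948
0.59 L -0.12 -0.096 R -0.1833 -0.1795
bridge -0.18 0.5903 0.5948
bridge -0.11 0.5862 0.5987
bridge -0.1 0.5873 0.5987
```

View pics/w17.png

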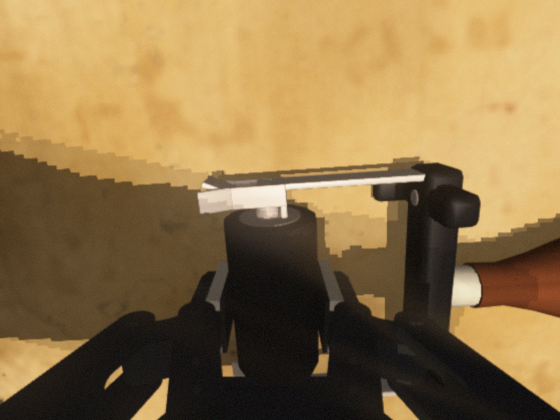

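Call:
arm_command:
  rows: [0,-0.018,0.04,0.007,0,0.003,0.03,0,-0.012,0.04,0.008,0,0.002,0.03]

```text
clock: 15.25
position: [0.5272, -0.1469, 0.0093]
ee_rot: [-0.705, 0.002, 0.006, 0.709]
force: [-14.2, -3.9, 2.4]
finger_gap: 0.417
```

```bash
python3 chk.py 18;python3 - <<'E'
from h import *
b=cv2.imread('pics/s18.png')[150:260,225:345]
cv2.imwrite('pics/z18.png',cv2.resize(b,None,fx=6,fy=5.4,interpolation=2))
E
```

```text
15.25 [ 0.52721474 -0.14687476  0.00930449] [-14.22572512  -3.92402561   2.37439197] 0.4174574078641813 [[ 1.     0.006 -0.01 ]
 [-0.01   0.007 -1.   ]]
tip z [0.06982737 0.06983462 0.0698355  0.06986725]
0.5 L -0.1192 -0.0933 R -0.1976 -0.1884
0.51 L -0.12 -0.0954 R -0.1958 -0.175
0.52 L -0.12 -0.096 R -0.177 -0.175
0.53 L -0.12 -0.0962 R -0.1772 -0.175
0.54 L -0.12 -0.0963 R -0.1792 -0.1751
0.57 L -0.1 -0.0969 R -0.1982 -0.1942
0.58 L -0.12 -0.0956 R -0.1991 -0.1901
0.59 L -0.12 -0.0955 R -0.1817 -0.175
bridge -0.11 0.5865 0.5989
bridge -0.1 0.5869 0.5983
```

View pics/w18.png

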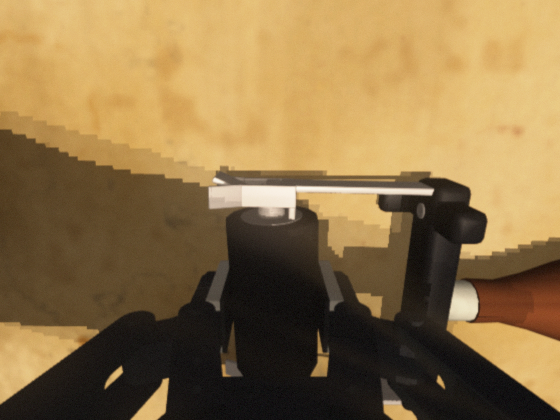

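View pics/z18.png

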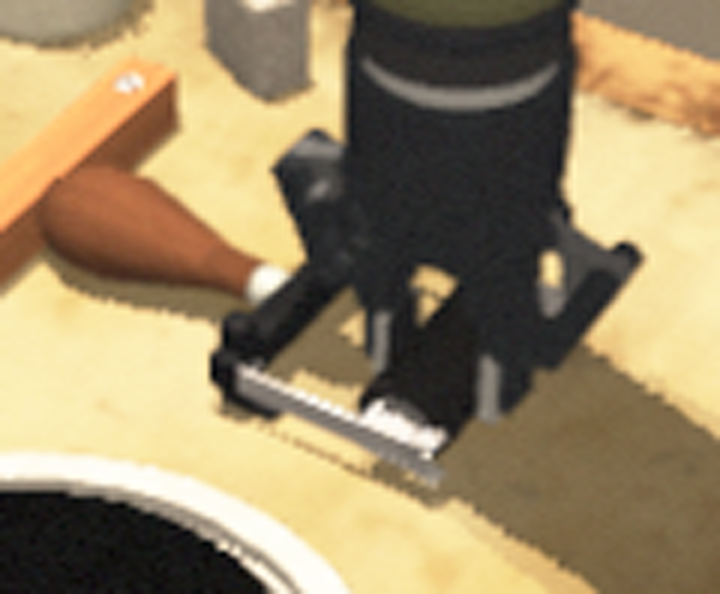

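Call:
arm_command:
  rows: [0,-0.015,0,0.008,-0.002,0.002,0.03,0,-0.01,0,0.009,-0.001,0.002,0.03,0,-0.005,0,0.009,-0.001,0.002,0.03]

```text
clock: 15.65
position: [0.5272, -0.1484, 0.0091]
ee_rot: [-0.703, 0.01, 0.009, 0.711]
force: [-13.9, -0.1, 2.7]
finger_gap: 0.417
```

```bash
python3 chk.py 19
```

```text
15.65 [ 0.52718485 -0.14842366  0.00906752] [-13.93762525  -0.12614342   2.67243505] 0.4173192903514917 [[ 1.    -0.002 -0.027]
 [-0.027  0.011 -1.   ]]
tip z [0.06984959 0.06985152 0.0698525  0.06987848]
0.5 L -0.1195 -0.0952 R -0.1991 -0.19
0.51 L -0.12 -0.0974 R -0.1974 -0.175
0.52 L -0.12 -0.0976 R -0.1786 -0.175
0.53 L -0.12 -0.0977 R -0.179 -0.175
0.54 L -0.12 -0.0977 R -0.1808 -0.1751
0.57 L -0.1011 -0.098 R -0.1991 -0.1953
0.58 L -0.12 -0.0965 R -0.1996 -0.1953
0.59 L -0.12 -0.0965 R -0.1844 -0.1753
bridge -0.11 0.5861 0.5984
bridge -0.1 0.587 0.5977
```

View pics/w19.png

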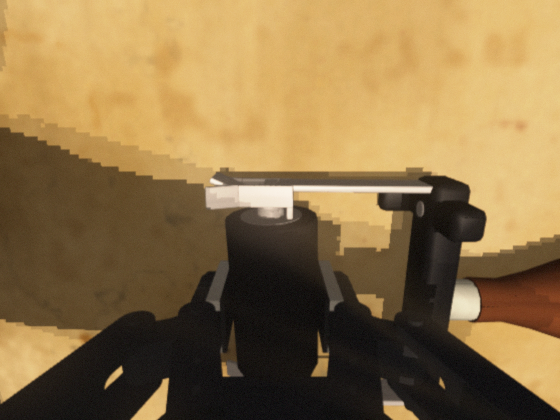

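Call:
arm_command:
  rows: [0,0,0,0,0,0.001,0.03,0,0,0,0,0,0,0.03,0,0,0,0,0,0,0.045,0,0,0,0,0,0,0.058,0,0,0,0,0,0,0.058,0,0,0,0,0,0,0.058]

```text
clock: 16.35
position: [0.5312, -0.1494, 0.0115]
ee_rot: [-0.704, 0.008, 0.006, 0.71]
force: [0.5, -0.6, 0.1]
finger_gap: 0.682
```

```bash
python3 chk.py 20
```

```text
16.35 [ 0.53123359 -0.14944844  0.01149002] [ 0.45333842 -0.63836326  0.10273849] 0.6822189946272039 [[ 1.    -0.003 -0.02 ]
 [-0.02   0.009 -1.   ]]
tip z [0.06975384 0.06975552 0.06975787 0.06977447]
0.5 L -0.1199 -0.0959 R -0.1996 -0.1755
0.51 L -0.12 -0.0982 R -0.1974 -0.175
0.52 L -0.12 -0.0981 R -0.182 -0.175
0.53 L -0.12 -0.0978 R -0.1971 -0.1751
0.54 L -0.12 -0.0976 R -0.1975 -0.1751
0.55 L -0.1005 -0.0975 R -0.1971 -0.1948
0.56 L -0.1005 -0.0972 R -0.1973 -0.1942
0.58 L -0.12 -0.0954 R -0.1985 -0.1805
0.59 L -0.12 -0.0953 R -0.1927 -0.1808
bridge -0.18 0.5863 0.595
bridge -0.11 0.5848 0.5971
bridge -0.1 0.5851 0.5963
```

View pics/w20.png

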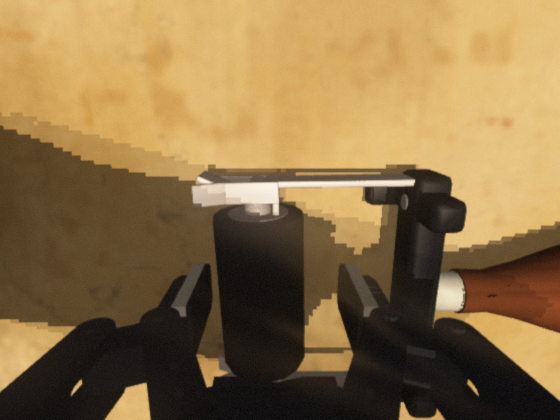

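Call:
arm_command:
  rows: [0,-0.01,0,-0.003,0,0.008,0.058,0,-0.01,0,0,0,0.015,0.058,0,0,0,0,0,0.02,0.058,0,0,0,0,0,0.035,0.058,0,0,0,0,0,0.045,0.058,0,0,0,-0.03,0,0.03,0.058,0,0,0,-0.045,0,0.02,0.058,0,0,0,-0.045,0,0.0,0.058,0,0,0,0,0,0.0,0.058]

```text
clock: 17.35
position: [0.4021, -0.1484, 0.1987]
ee_rot: [-0.705, -0.003, -0.004, 0.709]
force: [-0.1, -0.0, -0.8]
finger_gap: 0.68
```

Run:
```python
from h import *
st=manip.get_state();print(st['clock'],st['position'],st['force'])
for n in ['wrist','scene','top']:
    s=cams.snapshot(n);save(s,n+'21')
    if n=='wrist': np.savez('w21',W=world(s,st))
W=np.load('w21.npz')['W'];z=W[...,2]
p=W[(W[...,0]>.48)&(W[...,0]<.62)&(W[...,1]>-.22)&(W[...,1]<-.08)&(z>.01)&(z<.06)]
for x in np.arange(.49,.61,.006):
    q=p[(p[:,0]>=x)&(p[:,0]<x+.006)];
    if len(q): print(x.round(3),q[:,1].min().round(4),q[:,1].max().round(4),q[:,2].max().round(4))
a=cv2.imread('pics/scene21.png')[150:240,230:350];cv2.imwrite('pics/z21.png',cv2.resize(a,None,fx=6,fy=6,interpolation=2))
```

```text
17.35 [ 0.40205418 -0.14844326  0.19869072] [-0.06004173 -0.03397274 -0.77244618]
0.496 -0.1028 -0.0993 0.0382
0.502 -0.2005 -0.0959 0.0383
0.508 -0.1989 -0.0981 0.0383
0.514 -0.1987 -0.0981 0.0416
0.52 -0.1976 -0.098 0.0425
0.526 -0.198 -0.0979 0.0429
0.532 -0.1985 -0.0978 0.0417
0.538 -0.1987 -0.0977 0.0379
0.544 -0.1975 -0.0977 0.0329
0.55 -0.1975 -0.0976 0.033
0.556 -0.1973 -0.0974 0.0329
0.562 -0.1978 -0.0973 0.0331
0.568 -0.1977 -0.0972 0.0327
0.574 -0.1977 -0.0972 0.0328
0.58 -0.1977 -0.0963 0.0478
0.586 -0.1983 -0.0954 0.0499
0.592 -0.1978 -0.0953 0.0494
0.598 -0.1789 -0.1018 0.0342
0.604 -0.1539 -0.1377 0.0354
```

View pics/wrist21.png

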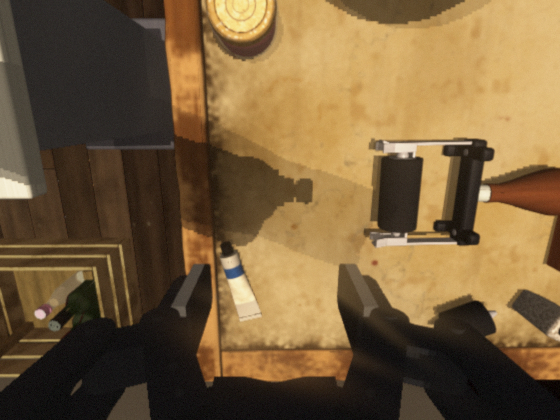

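View pics/z21.png

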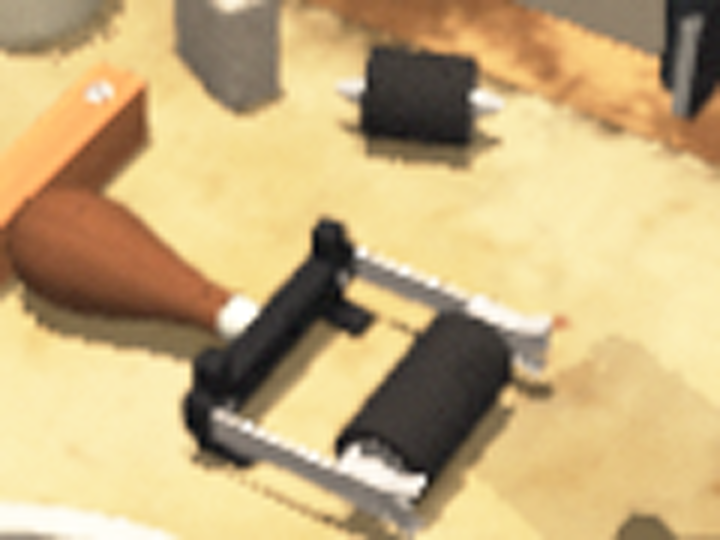

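Run:
```python
from h import *
W=np.load('w21.npz')['W'];z=W[...,2]
def band(zlo,zhi,x0,x1,tag):
    for y in np.arange(-.185,-.11,.012):
        q=W[(abs(W[...,1]-y)<.006)&(z>zlo)&(z<zhi)&(W[...,0]>x0)&(W[...,0]<x1)]
        if len(q)>4: print(tag,y.round(3),q[:,0].min().round(4),q[:,0].max().round(4),q[q[:,2]>q[:,2].max()-.0015][:,0].mean().round(4),q[:,2].max().round(4))
band(.03,.05,.49,.56,'roll');band(.035,.06,.57,.61,'bridge')
a=cv2.imread('pics/wrist21.png')[125:260,350:510];cv2.imwrite('pics/z22.png',cv2.resize(a,None,fx=4.4,fy=4.4,interpolation=2))
```

```text
roll -0.185 0.5038 0.542 0.5276 0.042
roll -0.173 0.5097 0.5435 0.5268 0.0422
roll -0.161 0.5093 0.5428 0.5265 0.0428
roll -0.149 0.5084 0.5426 0.5262 0.0426
roll -0.137 0.5084 0.5423 0.5261 0.0429
roll -0.125 0.5081 0.5425 0.5254 0.0427
roll -0.113 0.5075 0.5407 0.5253 0.0424
bridge -0.185 0.5861 0.5979 0.5927 0.0494
bridge -0.173 0.5858 0.5975 0.5918 0.0363
bridge -0.161 0.5877 0.5963 0.5918 0.0364
bridge -0.149 0.587 0.6096 0.5917 0.0359
bridge -0.137 0.5852 0.5956 0.5905 0.0369
bridge -0.125 0.5858 0.5963 0.5911 0.0362
bridge -0.113 0.5848 0.5969 0.5914 0.0499
```

View pics/z22.png

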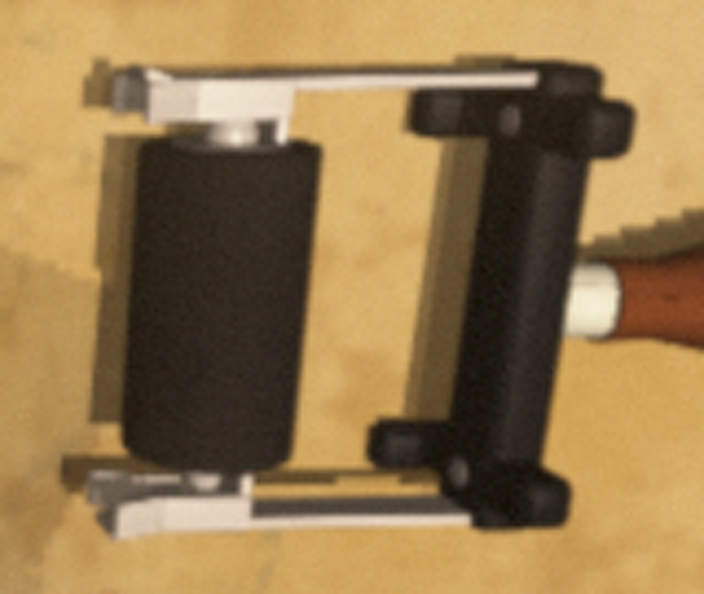

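Run:
```python
from h import *
W0=world(dict(np.load('scene0.npz')))
s=cams.snapshot('scene');W=world(s)
for t in ['roller_short_center','flat_can','jar_gold_lid','jar_front_right','brayer']:
    r=cams.silhouettes(s,t)
    if r: print(t,r[0]['extent'],np.nanmedian(W[r[0]['mask']],0).round(3))
print(manip.get_state()['clock']); print(manip.hand_in())
```

```text
roller_short_center [287.1, 159.9, 312.7, 174.0] [ 0.614 -0.288  0.03 ]
flat_can [257.7, 140.0, 275.7, 169.1] [ 0.693 -0.276  0.039]
jar_gold_lid [311.4, 272.4, 345.7, 318.2] [0.374 0.017 0.059]
jar_front_right [282.4, 310.3, 315.5, 358.4] [0.383 0.099 0.033]
brayer [232.6, 179.9, 324.4, 239.1] [ 0.59  -0.139  0.03 ]
17.8
the job is handed in; nothing more can be done
None
```

The long roller is in the brayer with both ends snapped home, and the job was handed in at 17.8 s of the 64 s allowed. I had to grip the roller twice because the first grip was skewed by about 14°. I then slid the frame up against the batten and pressed. One end snapped in before the other, so I finished with a small rocking turn of the wrist and a steady push. The highest force I read was about 23 N.

**Last checks**
- **Seating:** both arms are closed and parallel, and the spindle sits against both stop tabs in the wrist picture. A final push of about 14 N moved it no further.
- **Height and feet:** the roller's centre is about 23.5 mm above the table. The brayer lies flat on its feet.
- **Other objects:** the short roller, can and jars match their starting positions to within about 3 mm, which is the measuring error.
- **Gripper:** it is clear of everything.

**Small disagreement:** the roller's axis measures about 0.02 rad off square to the fork, so the left end reads about 1.5 mm behind the right. I took this as play in the pockets plus measuring error. I did not measure the seat position independently.

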